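# Free a plug-in radio module from its bench dock

## Robot

A 6-joint arm with a two-finger parallel gripper is mounted at the origin on a cart in front of the work surface, level with it; the furniture and walls round the work are solid. World frame = base frame: x ahead of the robot, y to its left, z up, the work surface at z = 0. Lengths are in m, angles in rad, forces in N, time in s.
With the tool pointing down it reaches from about 0.35 to 0.975 m from the base axis. Payload 4.9 kg.
Tool frame: the origin (TCP) lies on the mounting face of the last link; the fingertips stand 173 mm ahead of it and the grasp point (between the pads) lies 155 mm ahead of it (tcp_to_grasp is the distance from the TCP to the grasp point, in m); z points along the fingers, y is the line along which they close (so a half turn about z gives the same grasp; the last joint's range is limited). The gripper opens to 85 mm and grips with 20 to 120 N. Pads are 22 mm wide; open, the fingers measure 114 mm over their backs; the gripper's body (76 mm by 85 mm) begins 54 mm behind the grasp point. The pads swing forward as they close: fully open they stand 13 mm farther back than shut.
Start: joints at [1.159, 0.053, 1.613, -0, 1.476, -0.119], TCP at [0.18, 0.598, 0.405] pointing down, gripper open.
Joint ranges: [-3.01, 3.01], [-1.01, 2.22], [0.06, 2.58], [-1.02, 4.17], [0.09, 2.62], [-3.14, 3.14]. Speed limits (rad/s): [2.57, 2.57, 3.14, 3.14, 3.14, 3.14].

## Interface

Orientations are given as a rotation vector (axis times angle).
In Python, from station import get_obs, get_image, calibration, finish_job, tcp_to_grasp gives the robot as it stands. The module is installed in compiled form; this text tells all that it offers.
- The arm moves only by the tool arm_command, never from a script. Its argument "plan" is a list that holds one entry, the list of rows, each a list of 6 numbers: the shift along the tool's x, y, z in cm, then the turn, a rotation vector about the tool's x, y, z in rad. A call has 1 to 12 rows; each row is the pose to reach, as a shift and turn from the pose commanded when the call began, along the tool's axes at that moment; what a row does not reach only later rows make up. A row lasts 1/12 s, in which the tool goes at most 41.7 mm and 7.16 degrees, less where a joint would pass 70% of its speed; a pose out of reach is approached as far as the arm can. A call with a gripper value outside its range is refused whole. "gripper" is the closure, from -1 (fully open) to 1 (shut), set as the call begins (left out, the last holds). The fingers move at their own pace and stop on an object; "force" is the grip in N (left out, the last holds). Time passes only in rows, so rows that repeat a pose let the fingers close. It gives the time, the measured TCP pose, the force, the opening and the grip force at its end, in the units of the state.
- get_obs(): the state, without advancing time (a new reading comes with each control period).
- get_image(name): name is "scene" or "top" or "wrist"; returns (picture, depth): 384x512x3 uint8, blue, green, red; 384x512 float32, m along the optical axis (not along the pixel's ray), 0 where there is no reading.
- calibration(name): a dict with "fx", "fy", "cx", "cy" (pixels), "pose" (4x4, takes a point from camera to world coordinates). Camera axes: x right, y up, looking along -z (the intrinsics and any distortion apply to the point x, -y, -z); pixel columns grow to the right and rows downward; lengths in m; the calibration is good to about 2 mm. The wrist camera is an equidistant fisheye: a pixel r from the principal point sees the ray r / f radians off the axis. A picture is of the moment at which its call begins: read the wrist's pose just before it. calibration takes no time and is no camera call; for the wrist camera it gives the pose at the moment of the call.
- finish_job(): hands the job in; it is judged then, once.
The state is a dict: "t": time; "q": joint angles; "dq": joint speeds; "effort": joint torques, N m; "tool_pos": TCP position; "tool_rot": TCP orientation; "contact_force": force on the tool from outside, world axes, zero at the start; "wrist_torque": the same for the moment, N m; "opening": finger opening in m; "grip_force": force on a finger pad.
Only numpy, scipy, OpenCV 4.12 (cv2) and the standard library are available. Lean on these libraries where they do the work, as an engineer would, in place of code of your own. Each camera call takes 0.05 s, during which the arm holds its last target. There are 200 camera calls.

## Task

The lock knob of the bench dock has seized: break the red bar knob loose with a short firm counter-clockwise twist (seen from above), then turn it freely on, about a quarter turn in all, so that the steel tab is well clear of the module. Then swing the orange ejector lever fully outward, away from the knob, so that it pries the module up, and let go. Leave the parts tin, the flashlight and the roll of tape where they are.

Things in the scene. Friction and masses are not known exactly. Their poses are not given: they have to be found in the camera images.
- dock: aluminium bench dock, 110 x 240 mm (x by y), fixed to the table; origin under its centre on the table, z up. Along its own y axis stand, from -y to +y: a grey round post with the red lock knob (axis at y = -80 mm), the black and blue module in its well (60 mm along x, y from -10 to +90 mm, top 78 mm above the table, thin ribs to 82 mm), and on the module's +y end the orange ejector lever.
- knob_grip (a point): middle of the knob's red bar grip, on the turning axis, 88 mm above the table. The bar is 60 mm long, 18 mm thick and 34 mm high (from 71 to 105 mm above the table), stands on a black skirt of 54 mm diameter whose top is at 71 mm, and turns with the knob. The point's y axis lies along the bar; at joint value 0 it is the dock's y axis.
- knob (a joint): angle of the lock knob in rad: 0 = locked, a steel tab under the skirt (reaching 55 mm from the axis, along the bar, on the side of its white line) lies over the module's ledge and blocks it; grows counter-clockwise seen from above, stop at 1.57. It starts at 0 to 0.12. Seized up to about 0.25 rad (about 0.4 N m), beyond that it turns freely (0.04 N m) and stays where it is left. The tab is clear of the ledge from about 1.0 rad.
- lever_end (a point): centre of the rounded end of the orange ejector lever, 60 mm from its pivot. The lever is 24 mm wide along the dock's x (28 mm at the rounded end), 10 mm thick (14 mm at the end). At the start this point is 140 mm above the table.
- lever_pivot (a point): pivot of the lever on the module, at dock y = +80 mm, 84 mm above the table when the module is down; it rises with the module. The pivot axis is the dock's x axis.
- lever (a joint): angle of the ejector lever in rad: 0 = leaning 20 degrees from upright inward (toward the knob, dock -y), grows as its end swings up and outward (toward dock +y), stop at 1.40 (60 degrees past upright). Stays where it is left; needs about 3 N at its end once the knob is unlocked, and before that the tab stops it at about 0.17.
- module (a joint): height of the module above its seated position in m; the lever lifts it by 9.5 mm per rad, about 13 mm at the lever's stop.
- parts_tin: open round tin, 63 mm across, 26 mm high, loose bystander; origin at its underside
- flashlight: black flashlight lying on the table, 101 mm long, 33 mm thick, loose bystander; origin at its underside
- tape: roll of black tape lying flat, 62 mm across, 19 mm high, loose bystander; origin at its underside

How it is judged:
On the way, in this order (a step that is already met when the one before it is completed fails the run):
1. the knob is turned about a quarter turn (past 1.25 rad), the lever still in (value of joint knob above 1.25 rad and value of joint lever below 0.3 rad), for 0.2 s.
2. the lever is swung outward past 1.15 rad and the module is up (value of joint lever above 1.15 rad and value of joint module above 0.0095 m), for 0.2 s.
At the end, for the whole second after the job is handed in: the knob stands past 1.25 rad (stop at 1.57), the lever past 1.15 rad outward (stop at 1.40) and at rest, the module at least 9.5 mm up, and the tin, flashlight and tape within 30 mm of where they stood (all of step 2 and value of joint knob above 1.25 rad and velocity of joint lever between -0.1 and 0.1 rad/s); the robot touches nothing.
It fails at once if a bystander (tin, flashlight or tape) was moved more than 30 mm (distance of any of parts_tin, flashlight, tape from where it was at the start of the episode above 0.03 m).
It also fails if it takes over 45 s, if anything falls off the work surface, if the arm or the gripper's body presses on something with over 40 N, if the wrist force passes 120 N, or if a joint passes its speed limit or range.

## Working session

There is one attempt and no reset: what is moved stays moved. The work goes in short steps, Python scripts to look and compute and a tool call to move; the robot and the scene stay as the last step left them, time stands still between calls to the robot, and variables do not carry over. Pictures are saved under pics/ and viewed, at most 10 in all, crops included, and the job is handed in when it is done.

Besides the shell and the picture viewer there is one more tool, called after ">>>" as name(argument=value, ...), one argument or row to a line, values as JSON. arm_command: Moves the arm, as the interface text tells. Its arguments: {"type":"object","properties":{"plan":{"type":"array"},"gripper":{"type":"number"},"force":{"type":"number"}},"required":["plan"]}

```bash
mkdir -p pics; cat > h.py <<'E'
import numpy as np, cv2
from station import *
from scipy.spatial.transform import Rotation as R
def world(name,img,d,mask,cal):
    v,u=np.nonzero(mask&(d>0)); z=d[v,u]
    p=np.stack([(u-cal['cx'])/cal['fx']*z,-(v-cal['cy'])/cal['fy']*z,-z,np.ones_like(z)])
    return (cal['pose']@p)[:3].T
def hsv(img): return cv2.cvtColor(img,cv2.COLOR_BGR2HSV)
E
python3 - <<'E'
from h import *
o=get_obs(); print({k:np.round(v,3) for k,v in o.items()})
a,d=get_image('top'); b,d2=get_image('scene')
np.savez('im.npz',a=a,d=d,b=b,d2=d2)
cv2.imwrite('pics/top.png',a); cv2.imwrite('pics/scene.png',b)
for n in('top','scene'):
    c=calibration(n);print(n,c)
for n,i,dd in(('top',a,d),('scene',b,d2)):
    h=hsv(i);H,S,V=h[...,0],h[...,1],h[...,2]
    for nm,m in(('red',((H<5)|(H>174))&(S>140)&(V>70)),('orange',(H>=7)&(H<18)&(S>160)&(V>100)),('blue',(H>95)&(H<125)&(S>120))):
        P=world(n,i,dd,m,calibration(n))
        if len(P): 
            vv,uu=np.nonzero(m);print(n,nm,len(P),np.round(np.median(P,0),3),np.round(np.percentile(P,[3,97],axis=0),3).tolist(),np.median(uu),np.median(vv))
E
```

```text
{'t': np.float64(0.0), 'q': array([ 1.159,  0.053,  1.614, -0.   ,  1.476, -0.119]), 'dq': array([ 0.   , -0.001,  0.001, -0.001,  0.   ,  0.002]), 'effort': array([ 3.0000e-03, -3.9367e+01, -3.7019e+01,  0.0000e+00,  7.0000e-03,
       -0.0000e+00]), 'tool_pos': array([0.18 , 0.598, 0.403]), 'tool_rot': array([-4.580e-01, -3.107e+00,  3.000e-03]), 'contact_force': array([-0.551, -0.2  ,  0.239]), 'wrist_torque': array([-0.016, -0.008,  0.02 ]), 'grip_force': np.float64(0.0), 'opening': np.float64(0.086)}
top {'fx': 392.56888873907826, 'fy': 392.56888873907826, 'cx': 259.93527241195494, 'cy': 191.66259820497666, 'pose': array([[ 0.00439383,  0.99832704, -0.05765246,  0.50890165],
       [-0.9999775 ,  0.00467873,  0.00480752,  0.08566715],
       [ 0.00506922,  0.05763004,  0.99832514,  1.20891203],
       [ 0.        ,  0.        ,  0.        ,  1.        ]])}
scene {'fx': 494.4548159269918, 'fy': 494.4548159269918, 'cx': 259.5469505213492, 'cy': 185.90938421337896, 'pose': array([[-0.81351468,  0.45037942, -0.3679025 ,  0.05047262],
       [-0.58153352, -0.62615106,  0.5193781 ,  0.81419713],
       [ 0.00355467,  0.63646934,  0.77129381,  1.18233167],
       [ 0.        ,  0.        ,  0.        ,  1.        ]])}
top red 1185 [ 0.086 -0.023  0.015] [[0.019, -0.303, 0.007], [0.914, 0.373, 0.104]] 294.0 356.0
top orange 3395 [ 0.507 -0.071 -0.   ] [[0.334, -0.494, -0.006], [1.159, 0.866, 0.097]] 309.0 215.0
top blue 5401 [ 1.012 -0.18   0.154] [[0.564, -0.351, 0.014], [1.1, 0.774, 0.236]] 355.0 32.0
scene red 1031 [0.433 0.206 0.136] [[-0.03, -0.292, 0.01], [1.773, 0.621, 0.635]] 340.0 190.0
scene orange 539 [0.754 0.107 0.089] [[0.346, -0.455, 0.001], [1.507, 0.309, 0.147]] 270.0 174.0
scene blue 8311 [0.76  0.564 0.154] [[0.712, -0.35, 0.015], [1.664, 0.82, 0.239]] 75.0 256.0
```

View pics/top.png

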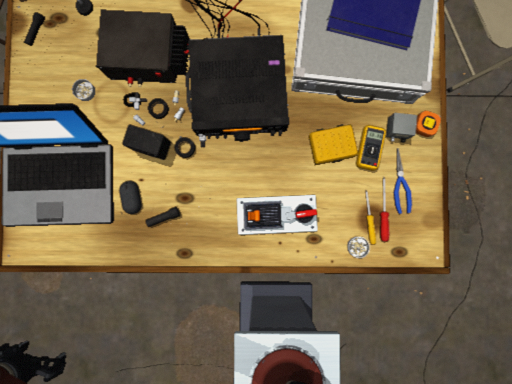

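View pics/scene.png

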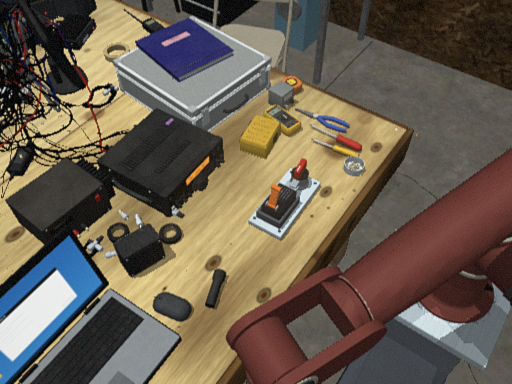

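The top view shows the dock at about (277,215), its red knob at about (304,213) on the right (world −y) and the orange lever at about (258,215). The tin is at (358,247), the flashlight at (163,217) and the tape at (186,147), all far enough away.

```bash
python3 - <<'E'
from h import *
z=np.load('im.npz');a,d,b,d2=[z[k] for k in('a','d','b','d2')]
c=calibration('top');cs=calibration('scene')
def mk(i,box):
    h=hsv(i);H,S,V=[h[...,k].astype(int) for k in range(3)]
    m=np.zeros(H.shape,bool);m[box[1]:box[3],box[0]:box[2]]=1
    return {'red':m&((H<5)|(H>174))&(S>140)&(V>70),'orange':m&(H>=5)&(H<16)&(S>170)&(V>90),'white':m&(S<50)&(V>120)}
for n,i,dd,cc,box in(('top',a,d,c,(225,185,330,245)),('scene',b,d2,cs,(240,150,330,245))):
    M=mk(i,box)
    for k,m in M.items():
        P=world(n,i,dd,m,cc);vv,uu=np.nonzero(m)
        print(n,k,len(P),np.round(np.median(P,0),3),np.round(np.percentile(P,[2,98],axis=0),3).tolist(),uu.mean(),vv.mean())
        if k=='red':
            Q=P[P[:,2]>.085];w=np.linalg.svd(Q[:,:2]-Q[:,:2].mean(0))[2][0];print(' red top',len(Q),Q.mean(0),'axis from +y (ccw)',np.arctan2(-w[0]*np.sign(w[1]),abs(w[1])))
    if n=='top':
        P=world(n,i,dd,M['white'],cc);P=P[(P[:,2]<.035)]
        r=cv2.minAreaRect(P[:,:2].astype(np.float32));print('plate',r,np.median(P[:,2]))
        cv2.imwrite('pics/crop.png',cv2.resize(a[185:245,225:330],None,fx=7,fy=7,interpolation=cv2.INTER_CUBIC))
E
```

```text
top red 121 [ 0.513 -0.052  0.103] [[0.502, -0.077, 0.07], [0.523, -0.021, 0.107]] 306.2892561983471 213.06611570247935
 red top 111 [ 0.51385337 -0.05045219  0.10339115] axis from +y (ccw) 0.12659461384258597
top orange 128 [0.504 0.094 0.124] [[0.431, -0.091, -0.002], [0.521, 0.114, 0.15]] 261.7578125 217.828125
top white 1618 [0.51  0.004 0.022] [[0.453, -0.087, 0.001], [0.565, 0.146, 0.066]] 279.7386223862239 214.1549815498155
plate ((0.5086523294448853, 0.027758605778217316), (0.11172781884670258, 0.24324139952659607), 2.7186644077301025) 0.021869552894578925
scene red 81 [ 0.512 -0.04   0.104] [[0.503, -0.069, 0.081], [0.522, -0.016, 0.11]] 299.74074074074076 167.23456790123456
 red top 71 [ 0.51175757 -0.04282607  0.10395862] axis from +y (ccw) 0.1516030718215932
scene orange 203 [0.506 0.103 0.115] [[0.494, -0.049, 0.079], [0.519, 0.118, 0.15]] 276.2610837438424 193.2167487684729
scene white 1022 [0.486 0.027 0.024] [[0.453, -0.082, 0.015], [0.565, 0.153, 0.082]] 286.80896686159844 203.82261208576998
```

View pics/crop.png

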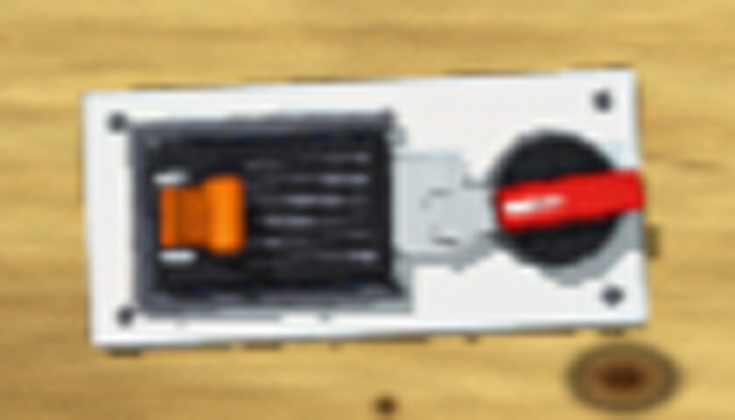

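The dock sits at (0.509, 0.028) with a yaw of about +0.047. That puts the knob at (0.5125, -0.052), with its bar at about 0.13 rad in the world frame. I'll move above the knob.

>>> arm_command(
  plan=[
    [[-50.6, -52.5, 4, 0, 0, 1.15], [-50.6, -52.5, 4, 0, 0, 1.15], [-50.6, -52.5, 4, 0, 0, 1.15], [-50.6, -52.5, 4, 0, 0, 1.15], [-50.6, -52.5, 4, 0, 0, 1.15], [-50.6, -52.5, 4, 0, 0, 1.15], [-50.6, -52.5, 4, 0, 0, 1.15], [-50.6, -52.5, 4, 0, 0, 1.15], [-50.6, -52.5, 4, 0, 0, 1.15], [-50.6, -52.5, 4, 0, 0, 1.15], [-50.6, -52.5, 4, 0, 0, 1.15], [-50.6, -52.5, 4, 0, 0, 1.15]],
  ],
  gripper=-1,
  force=80,
)

```text
t: 1.1
tool_pos: [0.4085, 0.1522, 0.377]
tool_rot: [2.075, 2.359, 0.0]
contact_force: [0.7, -0.3, -0.6]
opening: 0.0854
grip_force: 0.0
```

```bash
cat >> h.py <<'E'
def go(x,y,z,yaw,tilt=0,o=None):
    """tool-frame row to reach world pose; yaw = yaw of tool y axis, tool down"""
    o=o or get_obs(); A=R.from_rotvec(o['tool_rot'])
    yt=np.array([np.cos(yaw),np.sin(yaw),0]);zt=np.array([0,0,-1.]);T=R.from_matrix(np.stack([np.cross(yt,zt),yt,zt],1))
    print('t',o['t'],'pos',np.round(o['tool_pos'],4),'q',np.round(o['q'],2),'F',np.round(o['contact_force'],1))
    print('row cm',np.round(A.inv().apply(np.array([x,y,z])-o['tool_pos'])*100,2),'turn',np.round((A.inv()*T).as_rotvec(),3))
E
python3 -c "
from h import *
go(.5125,-.052,.36,.13)"
```

```text
t 1.1 pos [0.4085 0.1522 0.377 ] q [ 0.19 -0.41  2.06  0.    1.49  0.06] F [ 0.7 -0.3 -0.6]
row cm [-21.59   7.71   1.7 ] turn [ 0.    -0.    -0.002]
```

>>> arm_command(
  plan=[
    [[-21.6, 7.7, 1.7, 0, 0, 0], [-21.6, 7.7, 1.7, 0, 0, 0], [-21.6, 7.7, 1.7, 0, 0, 0], [-21.6, 7.7, 1.7, 0, 0, 0], [-21.6, 7.7, 1.7, 0, 0, 0], [-21.6, 7.7, 1.7, 0, 0, 0], [-21.6, 7.7, 1.7, 0, 0, 0], [-21.6, 7.7, 1.7, 0, 0, 0], [-21.6, 7.7, 1.7, 0, 0, 0]],
  ],
)

```text
t: 1.85
tool_pos: [0.5119, -0.0497, 0.3598]
tool_rot: [-2.074, -2.358, 0.0]
contact_force: [-0.1, 0.1, 0.3]
opening: 0.0854
grip_force: 0.0
```

```bash
python3 - <<'E'
from h import *
cal=calibration('wrist');go(.5125,-.052,.36,.13)
i,d=get_image('wrist');cv2.imwrite('pics/w1.png',i);np.savez('w1.npz',i=i,d=d,pose=cal['pose'],k=[cal[k] for k in('fx','cx','cy')]);print(cal)
E
```

```text
t 1.85 pos [ 0.5119 -0.0497  0.3598] q [-0.24 -0.18  1.91  0.    1.41 -0.37] F [-0.1  0.1  0.3]
row cm [-0.24  0.03 -0.02] turn [-0.001 -0.001 -0.002]
{'fx': 297.3186396354542, 'fy': 297.3186396354542, 'cx': 258.5384923405841, 'cy': 193.04930506019613, 'pose': array([[ 0.99176255, -0.12188444, -0.03938562,  0.50142255],
       [ 0.12808487,  0.94093013,  0.31344018,  0.03104633],
       [-0.00114437, -0.31590294,  0.94879082,  0.33007968],
       [ 0.        ,  0.        ,  0.        ,  1.        ]])}
```

View pics/w1.png

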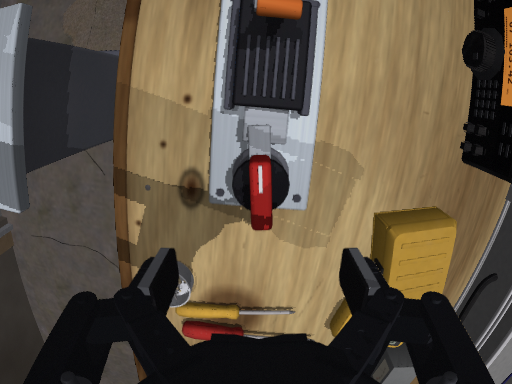

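The wrist view shows the red bar from about (260,155) to (262,230), upright in the image and so parallel to the pads. I'll cast rays through it.

```bash
cat >> h.py <<'E'
def ray(u,v,cal,z):
    x=np.array(u,float)-cal['cx'];y=np.array(v,float)-cal['cy'];r=np.hypot(x,y)+1e-9;t=r/cal['fx']
    dirs=np.stack([np.sin(t)*x/r,-np.sin(t)*y/r,-np.cos(t)],-1)@cal['pose'][:3,:3].T
    p=cal['pose'][:3,3];return p+dirs*((z-p[2])/dirs[...,2])[...,None]
E
python3 - <<'E'
from h import *
w=np.load('w1.npz');cal=dict(pose=w['pose'],fx=w['k'][0],cx=w['k'][1],cy=w['k'][2])
h=hsv(w['i']);H,S,V=h[...,0],h[...,1],h[...,2]
m=((H<5)|(H>174))&(S>150)&(V>60);m[:140]=0;m[240:]=0;m[:,:230]=0;m[:,290:]=0
for vv in range(150,235,6):
    u=np.nonzero(m[vv])[0]
    if len(u): print(vv,u.min(),u.max(),V[vv,u].mean().round(),np.round(ray([u.min(),u.max()],[vv,vv],cal,.105)[:,:2],4).tolist())
E
```

```text
156 252 268 71.0 [[0.5019, -0.0141], [0.5141, -0.0125]]
162 250 270 111.0 [[0.501, -0.019], [0.5163, -0.017]]
168 249 270 152.0 [[0.5008, -0.0239], [0.517, -0.0218]]
174 249 271 148.0 [[0.5014, -0.0287], [0.5184, -0.0265]]
180 250 271 151.0 [[0.5027, -0.0334], [0.5191, -0.0313]]
186 250 271 145.0 [[0.5033, -0.0383], [0.5198, -0.0362]]
192 250 271 142.0 [[0.5039, -0.0433], [0.5205, -0.0412]]
198 250 271 132.0 [[0.5045, -0.0483], [0.5212, -0.0462]]
204 251 271 135.0 [[0.5059, -0.0533], [0.522, -0.0513]]
210 251 271 133.0 [[0.5065, -0.0585], [0.5227, -0.0564]]
216 251 271 89.0 [[0.5072, -0.0638], [0.5235, -0.0617]]
222 251 271 73.0 [[0.5078, -0.0692], [0.5242, -0.067]]
228 253 270 87.0 [[0.5101, -0.0744], [0.5242, -0.0726]]
```

>>> arm_command(
  plan=[
    [[0, 0.1, 3, 0, 0, 0], [0, 0.1, 6, 0, 0, -0.01], [0, 0.1, 9, 0, 0, -0.01], [0, 0.1, 11, 0, 0, -0.01], [0, 0.1, 11, 0, 0, -0.01], [0, 0.1, 11, 0, 0, -0.01]],
  ],
)

```text
t: 2.4
tool_pos: [0.5126, -0.0488, 0.2496]
tool_rot: [-2.059, -2.369, 0.002]
contact_force: [-0.9, -0.1, -0.1]
opening: 0.0849
grip_force: 0.0
```

```bash
python3 - <<'E'
from h import *
go(.513,-.051,.25,.14)
i,d=get_image('wrist');cv2.imwrite('pics/w2.png',i)
E
```

```text
t 2.4 pos [ 0.5126 -0.0488  0.2496] q [-0.24 -0.06  2.    0.    1.21 -0.38] F [-0.9 -0.1 -0.1]
row cm [-0.22  0.01 -0.04] turn [-0.002 -0.001 -0.   ]
```

View pics/w2.png

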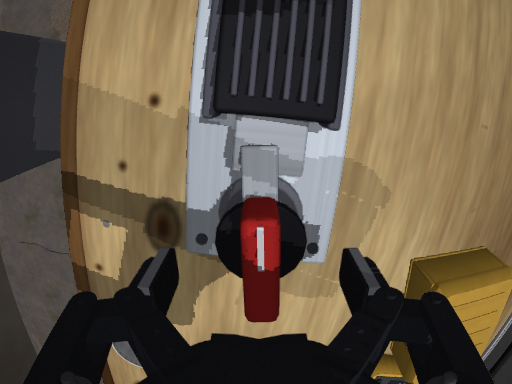

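The wrist view shows the bar at (262,260), midway between the open fingers. I'll shift 2 mm and close.

>>> arm_command(
  plan=[
    [[-0.2, 0, 0, 0, 0, 0], [-0.2, 0, 0, 0, 0, 0], [-0.2, 0, 0, 0, 0, 0], [-0.2, 0, 0, 0, 0, 0], [-0.2, 0, 0, 0, 0, 0], [-0.2, 0, 0, 0, 0, 0], [-0.2, 0, 0, 0, 0, 0], [-0.2, 0, 0, 0, 0, 0], [-0.2, 0, 0, 0, 0, 0], [-0.2, 0, 0, 0, 0, 0]],
  ],
  gripper=1,
  force=80,
)

```text
t: 3.28
tool_pos: [0.5137, -0.0522, 0.251]
tool_rot: [2.063, 2.369, -0.0]
contact_force: [-3.4, -0.7, 5.0]
opening: 0.0167
grip_force: 79.1
```

>>> arm_command(
  plan=[
    [[0, 0, 0, 0, 0, -0.1], [0, 0, 0, 0, 0, -0.2], [0, 0, 0, 0, 0, -0.3], [0, 0, 0, 0, 0, -0.4], [0, 0, 0, 0, 0, -0.4]],
  ],
)

```text
t: 3.7
tool_pos: [0.5145, -0.0518, 0.251]
tool_rot: [1.545, 2.731, 0.005]
contact_force: [4.7, 2.2, 0.3]
opening: 0.0165
grip_force: 78.7
```

```bash
python3 -c "
from h import *
go(.513,-.051,.251,1.53);print(get_obs()['wrist_torque'],get_obs()['opening'])"
```

```text
t 3.7 pos [ 0.5145 -0.0518  0.251 ] q [-0.24 -0.06  1.99  0.    1.2  -0.79] F [4.7 2.2 0.3]
row cm [ 0.15 -0.09 -0.  ] turn [ 0.004  0.004 -0.989]
[ 0.35833511 -0.60657933  0.03968469] 0.016477585068912535
```

The knob has broken loose: the wrist torque about z is down to 0.04 N m. I'll turn it on.

>>> arm_command(
  plan=[
    [[0, 0, 0, 0, 0, -0.11], [0, 0, 0, 0, 0, -0.22], [0, 0, 0, 0, 0, -0.33], [0, 0, 0, 0, 0, -0.44], [0, 0, 0, 0, 0, -0.55], [0, 0, 0, 0, 0, -0.66], [0, 0, 0, 0, 0, -0.77], [0, 0, 0, 0, 0, -0.88], [0, 0, 0, 0, 0, -0.98], [0, 0, 0, 0, 0, -0.98], [0, 0, 0, 0, 0, -0.98]],
  ],
)

```text
t: 4.62
tool_pos: [0.5156, -0.0495, 0.251]
tool_rot: [0.084, 3.129, 0.014]
contact_force: [14.9, 15.5, -4.4]
opening: 0.0163
grip_force: 78.4
```

```bash
python3 -c "
from h import *
go(.513,-.051,.251,1.53);print(get_obs()['wrist_torque'],get_obs()['opening'])"
```

```text
t 4.6167 pos [ 0.5156 -0.0495  0.251 ] q [-0.24 -0.06  1.99  0.01  1.2  -1.76] F [14.9 15.5 -4.4]
row cm [ 0.26 -0.16 -0.  ] turn [ 0.009  0.011 -0.013]
[ 2.34412237 -2.14264077 -0.0358063 ] 0.016316078372154135
```

>>> arm_command(
  plan=[
    [[0, 0, 0, 0, 0, 0], [0, 0, 0, 0, 0, 0], [0, 0, 0, 0, 0, 0], [0, 0, 0, 0, 0, 0], [0, 0, 0, 0, 0, 0], [0, 0, -3, 0, 0, 0], [0, 0, -6, 0, 0, 0], [0, 0, -10, 0, 0, 0], [0, 0, -13, 0, 0, 0], [0, 0, -13, 0, 0, 0], [0, 0, -13, 0, 0, 0]],
  ],
  gripper=0,
)

```text
t: 5.53
tool_pos: [0.5141, -0.0524, 0.3833]
tool_rot: [0.083, 3.135, -0.002]
contact_force: [-0.1, -0.1, 0.2]
opening: 0.0425
grip_force: 0.0
```

```bash
python3 - <<'E'
from h import *
go(.51,.0,.38,1.53)
i,d=get_image('wrist');cv2.imwrite('pics/w3.png',i)
E
```

```text
t 5.5333 pos [ 0.5141 -0.0524  0.3833] q [-0.25 -0.2   1.89 -0.    1.45 -1.76] F [-0.1 -0.1  0.2]
row cm [0.69 5.21 0.32] turn [-0.001  0.006 -0.012]
```

View pics/w3.png

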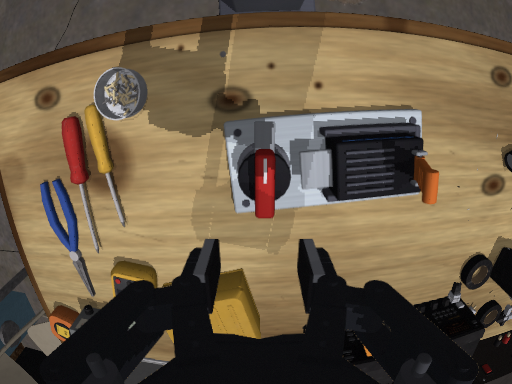

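The wrist view shows the bar at (264,183), square to the dock, so the knob is near 1.5 rad. The orange lever is at (427,180), still in. Next I'll close the gripper and go to the inner side of the lever at dock y≈30 mm.

>>> arm_command(
  plan=[
    [[1.2, 3.5, 0, 0, 0, 0.12], [1.2, 7, 0, 0, 0, 0.24], [1.2, 11, 0, 0, 0, 0.36], [1.2, 11, 0, 0, 0, 0.48], [1.2, 11, 0, 0, 0, 0.6], [1.2, 11, 0, 0, 0, 0.72], [1.2, 11, 0, 0, 0, 0.84], [1.2, 11, 0, 0, 0, 0.96], [1.2, 11, 0, 0, 0, 1.08], [1.2, 11, 0, 0, 0, 1.2], [1.2, 11, 0, 0, 0, 1.32], [1.2, 11, 0, 0, 0, 1.44]],
  ],
  gripper=1,
  force=40,
)

```text
t: 6.58
tool_pos: [0.5068, 0.0583, 0.3776]
tool_rot: [-2.138, -2.297, 0.005]
contact_force: [-0.9, 0.7, -0.4]
opening: 0.0001
grip_force: 0.0
```

```bash
python3 - <<'E'
from h import *
go(.5076,.058,.298,.047)
i,d=get_image('wrist');cv2.imwrite('pics/w4.png',i)
E
```

```text
t 6.5833 pos [0.5068 0.0583 0.3776] q [-0.03 -0.21  1.9  -0.    1.45 -0.1 ] F [-0.9  0.7 -0.4]
row cm [-0.04  0.11  7.96] turn [-0.005 -0.     0.025]
```

View pics/w4.png

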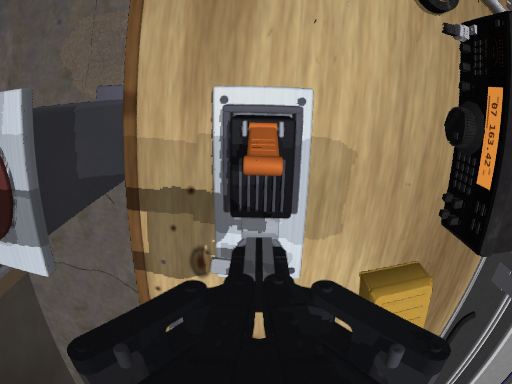

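The closed fingertips at (262,240) are in line with the lever at (263,150) and on its inner side. I'll go down next.

>>> arm_command(
  plan=[
    [[0, 0.1, 3, 0, 0, 0.02], [0, 0.1, 6, 0, 0, 0.02], [0, 0.1, 8, 0, 0, 0.02], [0, 0.1, 8, 0, 0, 0.02], [0, 0.1, 8, 0, 0, 0.02]],
  ],
)

```text
t: 7.05
tool_pos: [0.5074, 0.0585, 0.2978]
tool_rot: [-2.152, -2.283, 0.006]
contact_force: [-0.1, -0.1, 0.7]
opening: -0.0001
grip_force: 0.0
```

```bash
python3 - <<'E'
from h import *
go(.504,.134,.298,.047)
E
```

```text
t 7.05 pos [0.5074 0.0585 0.2978] q [-0.03 -0.13  1.97 -0.    1.3  -0.09] F [-0.1 -0.1  0.7]
row cm [ 7.56  0.11 -0.02] turn [-0.005 -0.     0.012]
```

>>> arm_command(
  plan=[
    [[0.8, 0, 0, 0, 0, 0], [1.6, 0, 0, 0, 0, 0], [2.4, 0, 0, 0, 0, 0], [3.2, 0, 0, 0, 0, 0], [4, 0, 0, 0, 0, 0], [4.8, 0, 0, 0, 0, 0], [5.6, 0, 0, 0, 0, 0], [6.3, 0, 0, 0, 0, 0], [7, 0, 0, 0, 0, 0], [7.5, 0, 0, 0, 0, 0], [7.5, 0, 0, 0, 0, 0]],
  ],
)

```text
t: 7.97
tool_pos: [0.5036, 0.1344, 0.2997]
tool_rot: [-2.154, -2.285, 0.001]
contact_force: [0.1, -0.4, 0.7]
opening: 0.0001
grip_force: 0.4
```

```bash
python3 - <<'E'
from h import *
go(.504,.134,.298,.047)
i,d=get_image('scene');cv2.imwrite('pics/s2.png',cv2.resize(i[120:270,200:360],None,fx=4,fy=4))
E
```

```text
t 7.9667 pos [0.5036 0.1344 0.2997] q [ 0.12 -0.11  1.95  0.    1.3   0.06] F [ 0.1 -0.4  0.7]
row cm [-0.05  0.04  0.17] turn [-0.002 -0.001  0.012]
```

View pics/s2.png

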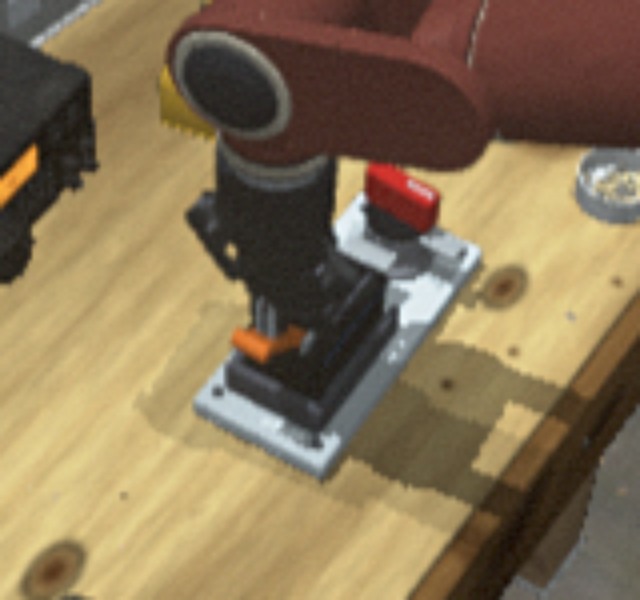

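The lever at (265,345) has swung well outward. I'll push on a little toward the stop and watch the force.

>>> arm_command(
  plan=[
    [[0.4, 0, 0.1, 0, 0, 0], [0.7, 0, 0.2, 0, 0, 0], [0.9, 0, 0.2, 0, 0, 0], [0.9, 0, 0.2, 0, 0, 0]],
  ],
)

```text
t: 8.35
tool_pos: [0.5034, 0.1426, 0.2982]
tool_rot: [-2.156, -2.285, 0.0]
contact_force: [-0.7, -0.8, 1.2]
opening: 0.0002
grip_force: 0.8
```

>>> arm_command(
  plan=[
    [[0.4, 0, 0.2, 0, 0, 0], [0.7, 0, 0.4, 0, 0, 0], [0.7, 0, 0.4, 0, 0, 0]],
  ],
)

```text
t: 8.6
tool_pos: [0.504, 0.1467, 0.2971]
tool_rot: [2.149, 2.279, -0.015]
contact_force: [-5.5, -22.4, 14.4]
opening: 0.0001
grip_force: 11.7
```

>>> arm_command(
  plan=[
    [[-1, 0, -2, 0, 0, 0], [-2, 0, -5, 0, 0, 0], [-6, 0, -7, 0, 0, 0], [-10, 0, -9, 0, 0, 0], [-10, 0, -9, 0, 0, 0], [-10, 0, -9, 0, 0, 0]],
  ],
)

```text
t: 9.1
tool_pos: [0.5094, 0.0481, 0.3862]
tool_rot: [2.159, 2.28, 0.005]
contact_force: [-0.7, -0.1, -0.6]
opening: 0.0004
grip_force: 0.0
```

```bash
python3 - <<'E'
from h import *
go(.504,.134,.298,.047)
i,d=get_image('scene');cv2.imwrite('pics/s3.png',cv2.resize(i[120:270,200:360],None,fx=4,fy=4,interpolation=cv2.INTER_CUBIC))
h=hsv(i);H,S,V=[h[...,k].astype(int) for k in range(3)]
m=(H>=5)&(H<16)&(S>170)&(V>80);m[:195]=0;m[225:]=0;m[:,:250]=0;m[:,:][:,285:]=0
P=world('scene',i,d,m,calibration('scene'));print(len(P));c,s=np.cos(.047),np.sin(.047)
Q=P-[.509,.028,0];D=np.stack([Q[:,0]*c+Q[:,1]*s,-Q[:,0]*s+Q[:,1]*c,Q[:,2]],1)
print(np.round(np.percentile(D,[2,50,98],axis=0),3))
for lo in np.arange(.07,.16,.01):
    k=(D[:,1]>=lo)&(D[:,1]<lo+.01)
    if k.any(): print(round(lo,2),k.sum(),np.round(np.percentile(D[k,2],[10,50,90]),3))
E
```

```text
t 9.1 pos [0.5094 0.0481 0.3862] q [-0.05 -0.21  1.89  0.    1.46 -0.11] F [-0.7 -0.1 -0.6]
row cm [ 8.6  -0.1   8.83] turn [ 0.004 -0.001  0.007]
133
[[-0.013  0.083  0.101]
 [-0.002  0.119  0.124]
 [ 0.012  0.143  0.137]]
0.07 1 [0.102 0.102 0.102]
0.08 15 [0.1   0.104 0.107]
0.09 18 [0.108 0.111 0.113]
0.1 17 [0.113 0.116 0.12 ]
0.11 18 [0.117 0.123 0.126]
0.12 15 [0.124 0.128 0.13 ]
0.13 26 [0.131 0.134 0.136]
0.14 23 [0.126 0.132 0.138]
```

View pics/s3.png

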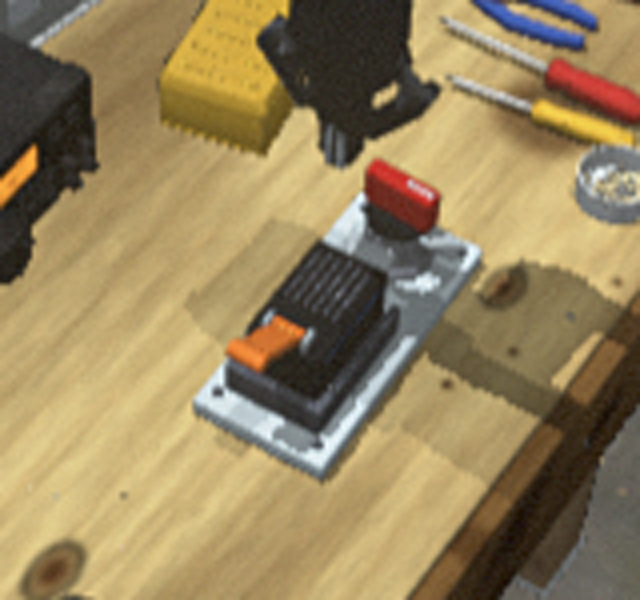

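The lever's top slopes about 31° above horizontal, and it met its stop at 22 N, so it is fully out. The knob is square to the dock and the robot is clear of everything. Handing in.

```bash
python3 -c "
from station import *
print(finish_job())"
```

```text
the job is handed in; nothing more can be done
None
```

I handed the job in, though the station gave no verdict: the knob turned to about 1.47 rad, the lever swung out to its stop with the module up, and the arm stayed well away from the tin, flashlight and tape.

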